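# Shut the tart box and snap its four clips home

### The arm

A 6-joint arm with a two-finger parallel gripper is mounted at the origin on a cart in front of the work surface, level with it; the furniture and walls round the work are solid. World frame = base frame: x ahead of the robot, y to its left, z up, the work surface at z = 0. Lengths are in mm, angles in rad, forces in N, time in s.
With the tool pointing down it reaches from about 325 to 775 mm from the base axis. Payload 9.3 kg.
Tool frame: the origin (TCP) lies midway between the tips of the shut fingers; the grasp point (between the pads) lies 19 mm behind it; z points along the fingers, y is the line along which they close (so a half turn about z gives the same grasp; the last joint's range is limited). The gripper opens to 85 mm and grips with 20 to 120 N. Pads are 22 mm wide; open, the fingers measure 114 mm over their backs; the gripper's body (76 mm by 85 mm) begins 54 mm behind the grasp point. The pads swing forward as they close: fully open they stand 13 mm farther back than shut.
Start: joints at [-1.317, 0.259, 0.021, 1.334, 0, 1.418], TCP at [217.613, -505.115, 231.279] pointing down, gripper open.
Joint ranges: [-3.04, 3.04], [-0.91, 1.82], [-1.04, 1.36], [-1.92, 1.95], [-1.52, 1.45], [-3.14, 3.14]. Speed limits (rad/s): [2.22, 2.22, 2.79, 3.14, 3.14, 3.14].

### API

Orientations are given as a 3x3 rotation matrix whose columns are the frame's x, y, z axes.
In Python, from rig import ctrl gives the robot as it stands. The module is installed in compiled form; this text tells all that it offers.
- The arm moves only by the tool apply_moves, never from a script. Its argument "plan" is a list of rows, each a list of 5 numbers: the shift along the tool's x, y, z in units of 30 mm (1.0 is 30 mm), then the turn about the tool's z in units of 6 degrees (1.0 is 6 degrees), then the finger opening in mm, from 0 to 85.4. In form: [[x, y, z, spin, grip], ...]. A call has 1 to 12 rows; each row is the pose to reach, as a shift and turn from the pose commanded when the call began, along the tool's axes at that moment; what a row does not reach only later rows make up. A row lasts 1/12 s, in which the tool goes at most 41.7 mm and 7.16 degrees, less where a joint would pass 70% of its speed; a pose out of reach is approached as far as the arm can. A call with a gripper value outside its range is refused whole. The fingers move at their own pace and stop on an object; "squeeze" is the grip in N (left out, the last holds). Time passes only in rows, so rows that repeat a pose let the fingers close. It gives the time, the measured TCP pose, the force, the opening and the grip force at its end, in the units of the state.
- ctrl.read_state(): the state, without advancing time (a new reading comes with each control period).
- ctrl.capture(name): name is "scene" or "top" or "wrist"; returns (picture, depth): 384x512x3 uint8, blue, green, red; 384x512 float32, mm along the optical axis (not along the pixel's ray), 0 where there is no reading.
- ctrl.calibration(name): a dict with "fx", "fy", "cx", "cy" (pixels), "position" and "orientation" of the camera in the world. Camera axes: x right, y down, z forward; pixel columns grow to the right and rows downward; lengths in mm; the calibration is good to about 2 mm. The wrist camera is an equidistant fisheye: a pixel r from the principal point sees the ray r / f radians off the axis. A picture is of the moment at which its call begins: read the wrist's pose just before it. calibration takes no time and is no camera call; for the wrist camera it gives the pose at the moment of the call.
- ctrl.sign_off(): hands the job in; it is judged then, once.
The state is a dict: "clock": time; "q": joint angles; "joint_velocities": joint speeds; "tau": joint torques, N m; "eef_pos": TCP position; "eef_rot": TCP orientation; "wrist_force": force on the tool from outside, world axes, zero at the start; "ft_torque": the same for the moment, N m; "grip_width": finger opening in mm; "grasp_force": force on a finger pad.
Only numpy, scipy, OpenCV 4.12 (cv2) and the standard library are available. Lean on these libraries where they do the work, as an engineer would, in place of code of your own. Each camera call takes 0.05 s, during which the arm holds its last target. There are 200 camera calls.

### The job

Put the two tarts away airtight: push the open lid of the glass food box over from behind so that it tips shut, then press every one of its four clips in, round the rim, until each has snapped fully home. Press by feel: the box must not be shoved along the worktop, not even by a centimetre, and the mug and the jars must not be knocked over.

Things in the scene. Friction and masses are not known exactly. Their poses are not given: they have to be found in the camera images.
- dish: glass food box, loose, about 2.1 kg with lid and two tarts, on a non-slip foot: slides at about 15 N or more of sideways push. Walls 130 mm (its x) by 190 mm (its y), 68 mm tall; ledge outside, 7 mm wide, 55 to 59 mm up. Origin: centre of the underside; z up; -x is its front (towards the robot within 17 degrees), +x its back, where the lid is hinged, +y its left
- lid_free_edge (a point): middle of the lid's free (front) edge, in mid-thickness. A tiled pier stands 10 to 15 cm behind the open lid. The lid is a slab 137 mm (hinge to free edge) by 196 mm, 8 mm thick, clear with a dark blue frame; two open clips stick out up to 30 mm beyond this edge and one beyond each end of the lid
- lid_hinge (a point): middle of the lid's hinge line, which runs along the dish's y at dish x = +69 mm, 72 mm up
- lid (a joint): hinge of the lid: 0 = shut, lying on the dish's rim (its top is then 76 mm up); starts at 1.66 to 1.77 rad, leaning back a little past upright (1.57); 1.85 is its stop. Under 1 N at its upper edge moves it; it stays where left near upright, and from about 1.3 rad falls shut by itself, softly, in 1 to 2 s
- clip_front_left (a joint): front left clip, a dark blue flap 52 mm wide, 29 mm tall, hinged to the lid. 0 = snapped shut (flush, outer face 6 mm outside the hinge, catch under the ledge); starts at 1 to 1.6 rad, standing out. Free down to 0.4 rad, then springs back: 7 N inwards 20 mm below its hinge (10 N nearer it) clicks it past 0.2 rad; it then holds. Lid down, its hinge line is at dish x = -69 mm, y = +50 mm, 72 mm up; opens to dish -x
- clip_front_right (a joint): front right clip, a dark blue flap 52 mm wide, 29 mm tall, hinged to the lid. 0 = snapped shut (flush, outer face 6 mm outside the hinge, catch under the ledge); starts at 1 to 1.6 rad, standing out. Free down to 0.4 rad, then springs back: 7 N inwards 20 mm below its hinge (10 N nearer it) clicks it past 0.2 rad; it then holds. Lid down, its hinge line is at dish x = -69 mm, y = -50 mm, 72 mm up; opens to dish -x
- clip_left (a joint): left clip, a dark blue flap 52 mm wide, 29 mm tall, hinged to the lid. 0 = snapped shut (flush, outer face 6 mm outside the hinge, catch under the ledge); starts at 1 to 1.6 rad, standing out. Free down to 0.4 rad, then springs back: 7 N inwards 20 mm below its hinge (10 N nearer it) clicks it past 0.2 rad; it then holds. Lid down, its hinge line is at dish x = 0, y = +99 mm, 72 mm up; opens to dish +y
- clip_right (a joint): right clip, a dark blue flap 52 mm wide, 29 mm tall, hinged to the lid. 0 = snapped shut (flush, outer face 6 mm outside the hinge, catch under the ledge); starts at 1 to 1.6 rad, standing out. Free down to 0.4 rad, then springs back: 7 N inwards 20 mm below its hinge (10 N nearer it) clicks it past 0.2 rad; it then holds. Lid down, its hinge line is at dish x = 0, y = -99 mm, 72 mm up; opens to dish -y
- mug: stoneware mug with grey bands, 84x100x92 mm, loose, to the right of the box; origin: centre of its foot; z up
- jam_jar: jar of red jam with a white lid, 69x69x99 mm, loose, behind and left of the box; origin: centre of its underside; z up
- honey_jar: jar of honey with a green lid, 68x74x84 mm, loose, behind and right of the box; origin: centre of its underside; z up

How it is judged (in metres and radians):
On the way:
1. the lid has been tipped shut and lies on the rim (value of joint lid below 0.05 rad), for 0.2 s.
At the end, for the whole second after the job is handed in: the lid lies shut on the rim (under 0.03 rad), all four clips are snapped home (each under 0.08 rad), and the box stands level and still within 10 mm of where it stood (value of joint lid below 0.03 rad and value of joint each of clip_front_left, clip_front_right, clip_left, clip_right below 0.08 rad and distance of dish from where it was at the start of the episode below 0.01 m and angle between dish's own z axis and vertical below 0.05 rad and linear speed of dish below 0.02 m/s); the robot touches nothing.
It fails at once if the box is shoved more than 10 mm along the worktop (distance of dish from where it was at the start of the episode above 0.01 m).
It fails at once if the mug or a jar is knocked over (angle between any of mug, jam_jar, honey_jar's own z axis and vertical above 0.5 rad).
It also fails if it takes over 64 s, if anything falls off the work surface, if the arm or the gripper's body presses on something with over 40 N, if the wrist force passes 120 N, or if a joint passes its speed limit or range.

## Working session

There is one attempt and no reset: what is moved stays moved. The work goes in short steps, Python scripts to look and compute and a tool call to move; the robot and the scene stay as the last step left them, time stands still between calls to the robot, and variables do not carry over. Pictures are saved under pics/ and viewed, at most 10 in all, crops included, and the job is handed in when it is done.

Besides the shell and the picture viewer there is one more tool, called by a JSON object that holds its "fn" and its "kwargs", one argument or row to a line. apply_moves: Moves the arm, as the interface text tells. Its arguments: {"type":"object","properties":{"plan":{"type":"array","items":{"type":"array","items":{"type":"number"}}},"squeeze":{"type":"number"}},"required":["plan"]}

```bash
mkdir -p pics; cat > h.py <<'E'
import numpy as np,cv2
from rig import ctrl
def cap(n):
    c=ctrl.calibration(n); p,d=ctrl.capture(n)
    return p,d,c
def pts(d,c):
    v,u=np.mgrid[:384,:512]
    P=np.stack([(u-c['cx'])/c['fx']*d,(v-c['cy'])/c['fy']*d,d],-1)
    return P@np.array(c['orientation']).T+np.array(c['position'])
E
python3 - <<'E'
from h import *
for n in('scene','top'):
    p,d,c=cap(n); np.savez(n,p=p,d=d,**c)
    cv2.imwrite(f'pics/{n}0.png',cv2.resize(p,(800,600)))
    print(n,c['position'],np.round(c['orientation'],3).tolist())
s=ctrl.read_state();print(s)
E
```

```text
scene [ 35.76960571 704.978094   546.76511357] [[-0.807, -0.281, 0.519], [-0.59, 0.355, -0.726], [0.02, -0.892, -0.452]]
top [ 461.79503156  -47.60099501 1016.6224543 ] [[0.014, -0.992, 0.127], [-1.0, -0.014, -0.003], [0.005, -0.127, -0.992]]
{'clock': 0.1, 'q': array([-1.31660555e+00,  2.59152394e-01,  2.08554122e-02,  1.33372329e+00,
        3.78934229e-05,  1.41816559e+00]), 'joint_velocities': array([-2.40926665e-05, -9.73619864e-04,  2.95478702e-03,  2.85210919e-04,
       -1.50271953e-03,  6.23611552e-04]), 'tau': array([ 6.33976422e-03, -5.56691444e+01,  3.45071518e+01,  1.15478903e-02,
       -1.04910118e-04, -1.77172154e-05]), 'eef_pos': array([ 217.55792931, -504.8709554 ,  230.72465846]), 'eef_rot': array([[ 9.18383202e-01,  3.95692079e-01, -2.71099773e-04],
       [ 3.95692109e-01, -9.18382452e-01,  1.19414327e-03],
       [ 2.23539758e-04, -1.20395316e-03, -9.99999250e-01]]), 'wrist_force': array([-0.21153818,  0.35429224, -0.01909975]), 'ft_torque': array([-0.01871561, -0.04652742,  0.03589655]), 'grasp_force': 0.0, 'grip_width': 85.36278777350735}
```

View pics/scene0.png

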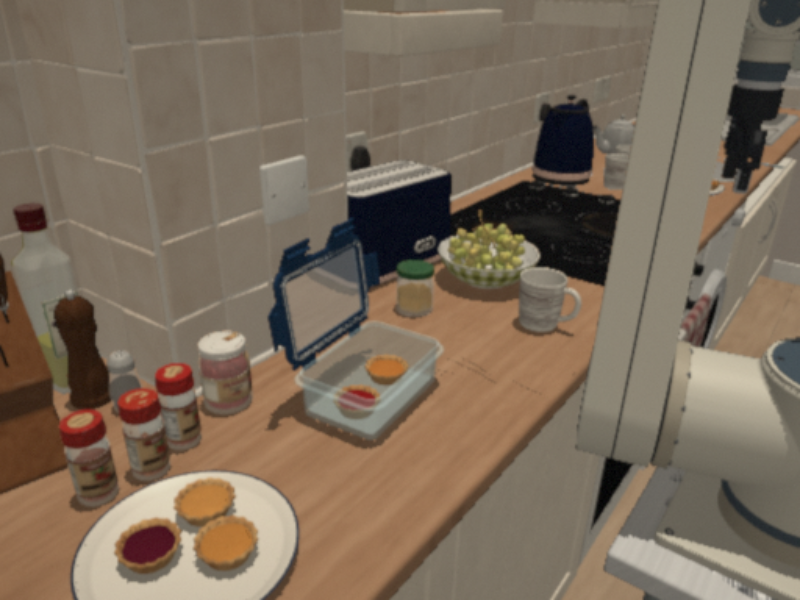

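View pics/top0.png

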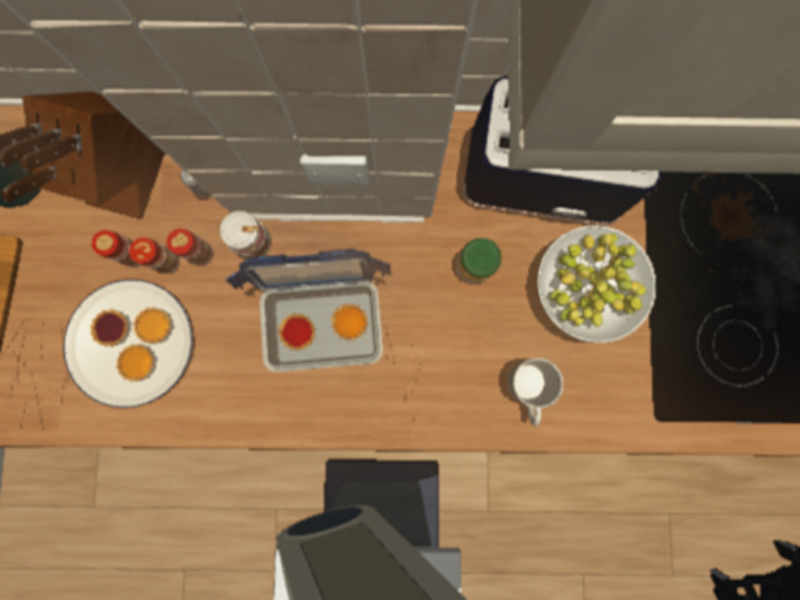

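The scene view shows the box with its lid open just in front of the pier. In the top view (800x600) the dish's rim corners are at about (262,287), (378,281), (382,360), (264,369). The jam jar is at (243,232), the honey jar at (480,258) and the mug at (537,385).

```bash
python3 - <<'E'
from h import *
z=dict(np.load('top.npz'));P=pts(z['d'],z)
p=z['p'].astype(int)
def ray(u,v,h):
    u,v=u*.64,v*.64
    r=z['orientation']@np.array([(u-z['cx'])/z['fx'],(v-z['cy'])/z['fy'],1]);return z['position']+r*(h-z['position'][2])/r[2]
for q in[(262,287),(378,281),(382,360),(264,369)]:print(q,ray(*q,68).round())
for q in[(243,232),(480,258),(530,380),(350,215),(250,218),(430,218)]:
    u,v=int(q[0]*.64),int(q[1]*.64);print(q,P[v,u].round())
for n in('top','scene'):
    c=dict(np.load(n+'.npz'));Q=pts(c['d'],c);b=c['p'].astype(int)
    m=(b[...,0]>b[...,2]+20)&(c['d']>0)&(Q[...,2]>60)&(Q[...,0]>450)&(Q[...,0]<680)&(abs(Q[...,1])<200)
    X=Q[m];print(n,len(X),X.min(0).round(),X.max(0).round())
    if len(X)>50:
        mu=np.median(X,0)
        for _ in range(4):
            U,S,V=np.linalg.svd(X-mu,full_matrices=False);nn=V[2]*np.sign(V[2][0]);r=(X-mu)@nn
            k=abs(r)<max(5,2*np.median(abs(r)));X=X[k];mu=X.mean(0)
        print('plane',mu.round(1),nn.round(3),len(X),r.std(),X.min(0).round(),X.max(0).round())
    np.save('lid_'+n,Q[m])
s=cv2.imread('pics/scene0.png')
c=dict(np.load('scene.npz'));a=cv2.resize(c['p'][130:290,160:300],None,fx=5,fy=3.75,interpolation=3) if 0 else cv2.resize(c['p'][140:290,160:300],None,fx=4,fy=4,interpolation=2)
t=cv2.resize(z['p'][150:245,130:270],None,fx=5,fy=5,interpolation=2)
cv2.imwrite('pics/sc1.png',a);cv2.imwrite('pics/tc1.png',t)
E
```

```text
(262, 287) [594. 185.  68.]
(378, 281) [607. -11.  68.]
(382, 360) [474. -20.  68.]
(264, 369) [456. 176.  68.]
(243, 232) [683. 214. 100.]
(480, 258) [ 647. -182.   84.]
(530, 380) [ 443. -281.    7.]
(350, 215) [740.  45.   8.]
(250, 218) [706. 202. 101.]
(430, 218) [ 738. -102.   -1.]
top 44 [607.  93. 208.] [618. 153. 240.]
scene 1053 [590. -32.  67.] [632. 200. 238.]
plane [610.8 107.4 166.2] [ 0.986  0.097 -0.134] 860 1.884828729079017 [590. -32.  67.] [628. 200. 235.]
```

View pics/sc1.png

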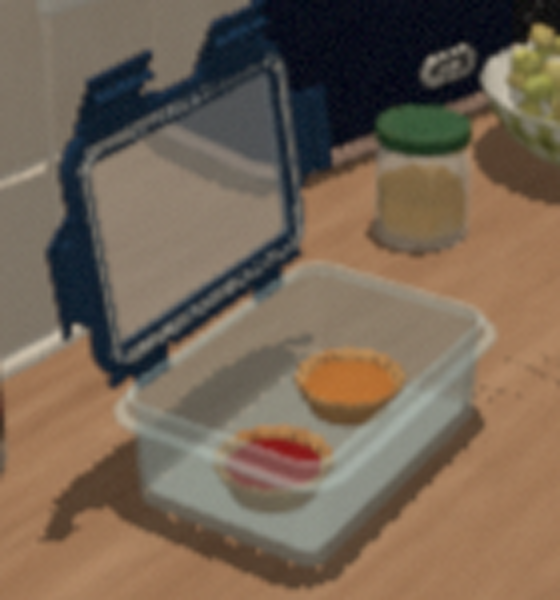

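View pics/tc1.png

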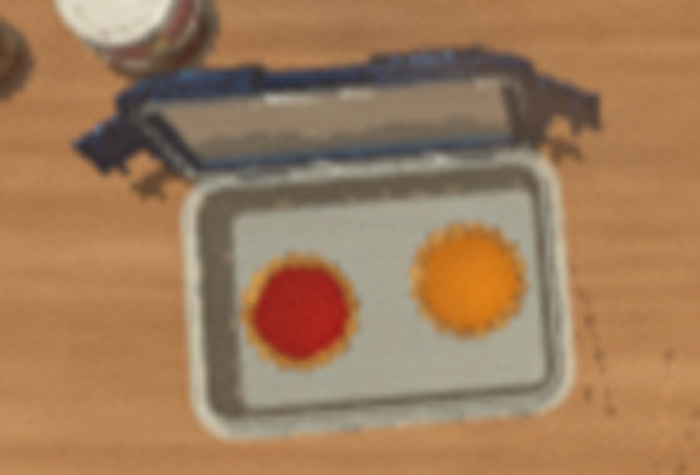

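The crops show the lid upright with two front clips at its top and one clip on each side. The top crop's ledge edges are: left (187,220)-(203,420), right (553,180)-(575,400), front (230,437)-(555,412).

```bash
python3 - <<'E'
from h import *
z=dict(np.load('top.npz'))
def ray(u,v,h):
    u,v=130+u/5-.4,150+v/5-.4
    r=z['orientation']@np.array([(u-z['cx'])/z['fx'],(v-z['cy'])/z['fy'],1]);return z['position']+r*(h-z['position'][2])/r[2]
for q in[(187,220),(203,420),(553,180),(575,400),(230,437),(555,412)]:print(q,ray(*q,60).round(1))
X=np.load('lid_scene.npy')
for yaw in(4.5,5.5):
    y=np.radians(yaw);ex=np.array([np.cos(y),np.sin(y),0]);ey=np.array([-np.sin(y),np.cos(y),0])
    for a in range(70,235,15):
        m=abs(X[:,2]-a)<4;print(yaw,a,m.sum(),(X[m]@ey).min().round(),(X[m]@ey).max().round(),np.median(X[m]@ex).round(1))
E
```

```text
(187, 220) [568.4 187.8  60. ]
(203, 420) [462.8 174.7  60. ]
(553, 180) [592.7  -6.7  60. ]
(575, 400) [475.9 -20.5  60. ]
(230, 437) [454.2 160.1  60. ]
(555, 412) [469.5 -10.1  60. ]
4.5 70 35 -15.0 132.0 604.3
4.5 85 36 -34.0 141.0 607.1
4.5 100 12 -39.0 145.0 606.0
4.5 115 24 -73.0 150.0 609.3
4.5 130 45 -78.0 150.0 611.5
4.5 145 48 -78.0 147.0 613.5
4.5 160 55 -78.0 152.0 616.4
4.5 175 15 -37.0 144.0 617.7
4.5 190 15 -37.0 144.0 619.0
4.5 205 180 -43.0 138.0 623.2
4.5 220 20 5.0 121.0 626.0
5.5 70 35 -25.0 121.0 605.9
5.5 85 36 -45.0 130.0 607.7
5.5 100 12 -50.0 134.0 608.4
5.5 115 24 -84.0 139.0 611.3
5.5 130 45 -89.0 139.0 613.0
5.5 145 48 -88.0 136.0 615.0
5.5 160 55 -89.0 141.0 617.7
5.5 175 15 -48.0 133.0 620.0
5.5 190 15 -48.0 133.0 621.4
5.5 205 180 -54.0 127.0 623.9
5.5 220 20 -6.0 110.0 627.4
```

{"fn": "apply_moves", "kwargs": {
  "plan": [
    [18.2, -13.4, -2.7, -12, 0],
    [18.2, -13.4, -2.7, -12, 0],
    [18.2, -13.4, -2.7, -12, 0],
    [18.2, -13.4, -2.7, -12, 0],
    [18.2, -13.4, -2.7, -12, 0],
    [18.2, -13.4, -2.7, -12, 0],
    [18.2, -13.4, -2.7, -12, 0],
    [18.2, -13.4, -2.7, -12, 0],
    [18.2, -13.4, -2.7, -12, 0],
    [18.2, -13.4, -2.7, -12, 0],
    [18.2, -13.4, -2.7, -12, 0],
    [18.2, -13.4, -2.7, -12, 0]
  ]
}}

```text
clock: 1.1
eef_pos: [468.7, -74.5, 290.8]
eef_rot: [[-0.094, 0.996, -0.0], [0.996, 0.094, -0.0], [-0.0, -0.0, -1.0]]
wrist_force: [0.0, -1.4, -0.0]
grip_width: -0.2
grasp_force: 0.0
```

{"fn": "apply_moves", "kwargs": {
  "plan": [
    [1.2, 0.9, -0.2, 0, 0],
    [2.5, 1.8, -0.4, 0, 0],
    [3.7, 2.7, -0.5, 0, 0],
    [5.0, 3.5, -0.5, 0, 0],
    [5.0, 4.7, -0.5, 0, 0],
    [4.8, 5.9, -0.5, 0, 0],
    [4.7, 7.0, -0.5, 0, 0],
    [4.7, 7.0, -0.5, 0, 0],
    [4.7, 7.0, -0.5, 0, 0]
  ]
}}

```text
clock: 1.85
eef_pos: [665.7, 83.3, 302.5]
eef_rot: [[-0.093, 0.996, -0.004], [0.996, 0.093, -0.0], [0.0, -0.004, -1.0]]
wrist_force: [-0.2, -0.5, 0.0]
grip_width: 0.1
grasp_force: 0.0
```

```bash
python3 - <<'E'
from h import *
p,d,c=cap('scene');cv2.imwrite('pics/s2.png',cv2.resize(p[60:300,100:420],(800,600)))
E
```

```text
(no output)
```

View pics/s2.png

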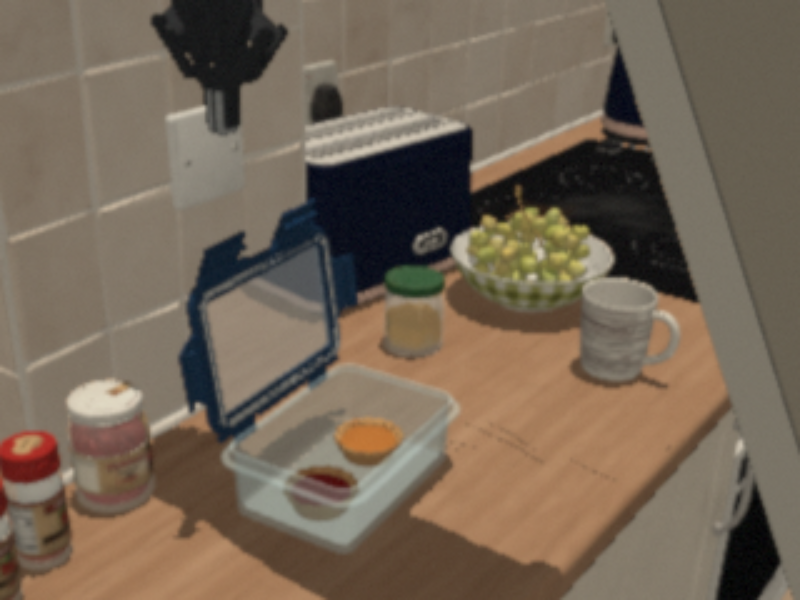

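The picture shows the closed fingers (tip at about (222,128)) above and behind the lid, clear of everything. I'll lower them behind it.

{"fn": "apply_moves", "kwargs": {
  "plan": [
    [0, 0, 0.9, 0, 0],
    [0, 0, 1.8, 0, 0],
    [0, 0, 2.7, 0, 0],
    [0, 0, 3.4, 0, 0],
    [0, 0, 3.7, 0, 0],
    [0, 0, 3.7, 0, 0]
  ]
}}

```text
clock: 2.4
eef_pos: [662.6, 83.1, 193.7]
eef_rot: [[-0.092, 0.996, -0.002], [0.996, 0.092, 0.0], [0.0, -0.002, -1.0]]
wrist_force: [0.6, 0.7, 0.9]
grip_width: 0.1
grasp_force: 0.0
```

{"fn": "apply_moves", "kwargs": {
  "plan": [
    [0, -0.4, 0, 0, 0],
    [0, -0.8, 0, 0, 0],
    [0, -1.2, 0, 0, 0],
    [0, -1.6, 0, 0, 0],
    [0, -2.0, 0, 0, 0],
    [0, -2.3, 0, 0, 0],
    [0, -2.6, 0, 0, 0],
    [0, -2.8, 0, 0, 0],
    [0, -3.0, 0, 0, 0],
    [0, -3.2, 0, 0, 0],
    [0, -3.2, 0, 0, 0],
    [0, -3.2, 0, 0, 0]
  ]
}}

```text
clock: 3.4
eef_pos: [568.7, 74.3, 194.7]
eef_rot: [[-0.092, 0.996, 0.0], [0.996, 0.092, -0.0], [-0.0, 0.0, -1.0]]
wrist_force: [0.6, -0.2, 0.9]
grip_width: 0.1
grasp_force: 0.0
```

```bash
python3 - <<'E'
from h import *
p,d,c=cap('scene');cv2.imwrite('pics/s3.png',cv2.resize(p[100:300,130:350],(660,600)))
E
```

```text
(no output)
```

View pics/s3.png

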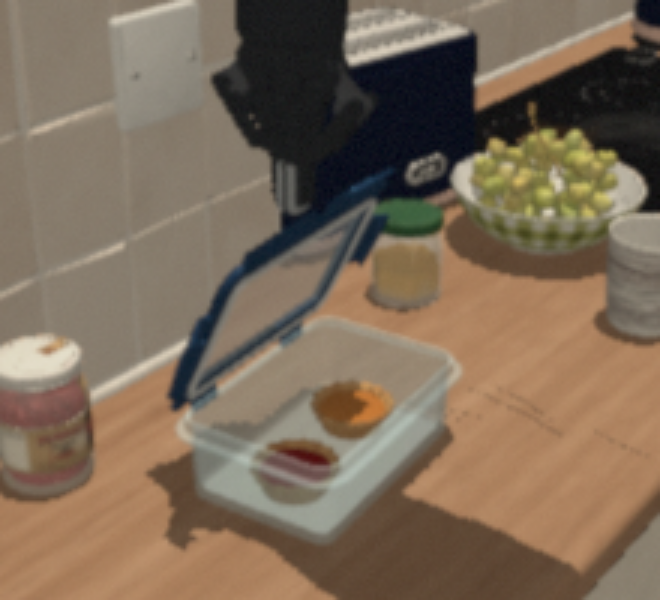

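The lid has passed its tipping point and is falling shut. I'll go round to the front left and look.

{"fn": "apply_moves", "kwargs": {
  "plan": [
    [0.2, -0.8, 0, 0, 0],
    [0.6, -1.8, 0, 0, 0],
    [1.0, -2.8, 0, 0, 0],
    [1.5, -3.8, 0, 0, 0],
    [2.0, -4.4, 0, 0, 0],
    [2.1, -4.5, 0, 0, 0],
    [2.1, -4.5, 0, 0, 0],
    [2.1, -4.5, 0, 0, 0],
    [2.1, -4.5, 0, 0, 0],
    [2.1, -4.5, 0, 0, 0],
    [2.1, -4.5, 0, 0, 0],
    [2.1, -4.5, 0, 0, 0]
  ]
}}

```text
clock: 4.45
eef_pos: [429.0, 124.3, 194.3]
eef_rot: [[-0.092, 0.996, -0.001], [0.996, 0.092, -0.0], [-0.0, -0.001, -1.0]]
wrist_force: [-0.1, -0.0, 0.1]
grip_width: 0.2
grasp_force: 0.0
```

```bash
python3 - <<'E'
from h import *
I=[]
for n in('scene','top'):
    p,d,c=cap(n); np.savez(n+'2',p=p,d=d,**c);I.append(p)
a=cv2.resize(I[0][170:290,170:330],(800,600),interpolation=2)[:,:]
b=cv2.resize(I[1][150:260,120:280],(436,300),interpolation=2)
o=np.zeros((600,800,3),np.uint8);o[:300,:400]=cv2.resize(a,(400,300));
o[300:,:436]=b
o[:300,400:]=cv2.resize(I[0],(400,300));o[300:,436:]=cv2.resize(I[1],(364,300))
cv2.imwrite('pics/c4.png',o)
E
```

```text
(no output)
```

View pics/c4.png

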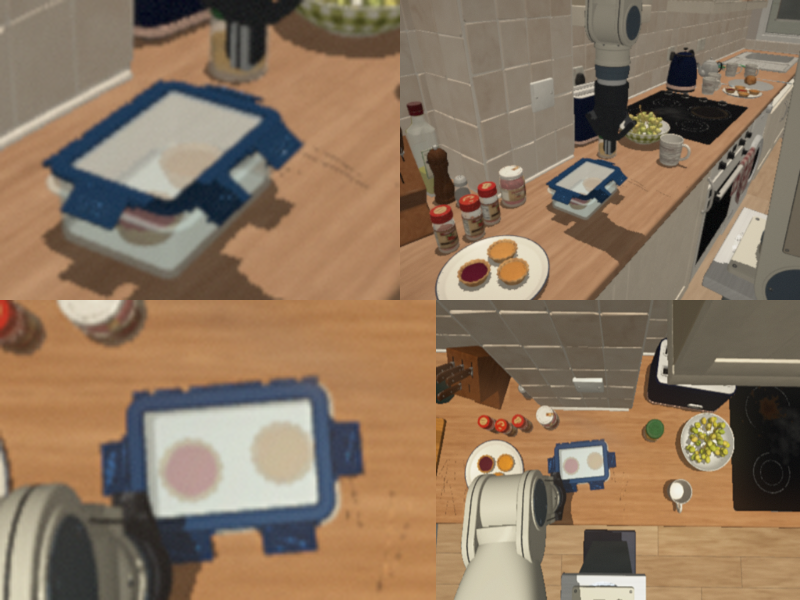

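The lid looks shut. In the bottom-left crop its frame corners are at about (128,393), (326,378), (336,515), (146,528), and the right clip's outer edge runs (355,424)-(360,474). The front right clip spans (263,530)-(317,550).

```bash
python3 - <<'E'
from h import *
z=dict(np.load('top2.npz'))
def ray(u,v,h):
    u,v=120+u/2.725-.3,150+(v-300)/2.727-.3
    r=z['orientation']@np.array([(u-z['cx'])/z['fx'],(v-z['cy'])/z['fy'],1]);return z['position']+r*(h-z['position'][2])/r[2]
C=np.array([ray(*q,76) for q in[(128,393),(326,378),(336,515),(146,528)]]);print(C.round(1),C.mean(0).round(1))
w=C[0]-C[1];print(np.degrees(np.arctan2(-w[0],w[1])),np.linalg.norm(w),np.linalg.norm(C[1]-C[2]))
for n in('top2','scene2'):
    c=dict(np.load(n+'.npz'));Q=pts(c['d'],c);b=c['p'].astype(int)
    m=(b[...,0]>b[...,2]+25)&(Q[...,2]>35)&(Q[...,2]<130)&(Q[...,0]>400)&(Q[...,0]<650)&(Q[...,1]>-100)&(Q[...,1]<240)
    y=np.radians(5.5);X=Q[m]-[534,84,0];A=np.c_[X[:,0]*np.cos(y)+X[:,1]*np.sin(y),-X[:,0]*np.sin(y)+X[:,1]*np.cos(y),X[:,2]]
    print(n,len(A))
    for nm,s in dict(right=(A[:,1]<-104)&(abs(A[:,0])<30),left=(A[:,1]>104)&(abs(A[:,0])<30),FL=(A[:,0]<-74)&(A[:,1]>0),FR=(A[:,0]<-74)&(A[:,1]<0),top=(abs(A[:,0])<70)&(abs(A[:,1])<100)).items():
        if s.sum()>3:print(nm,s.sum(),np.percentile(A[s],[3,50,97],axis=0).round(0).tolist())
E
```

```text
[[592.5 185.9  76. ]
 [609.9  -4.7  76. ]
 [478.4 -16.8  76. ]
 [463.7 163.1  76. ]] [536.1  81.9  76. ]
5.208749953988454 191.40030630901492 132.0614418072941
top2 1476
right 90 [[-23.0, -120.0, 67.0], [-5.0, -113.0, 71.0], [19.0, -104.0, 77.0]]
left 109 [[-24.0, 105.0, 66.0], [-3.0, 114.0, 73.0], [17.0, 124.0, 79.0]]
FL 38 [[-94.0, 28.0, 66.0], [-84.0, 34.0, 72.0], [-75.0, 40.0, 79.0]]
FR 120 [[-92.0, -70.0, 64.0], [-84.0, -46.0, 71.0], [-74.0, -27.0, 79.0]]
top 1035 [[-68.0, -93.0, 74.0], [10.0, -15.0, 77.0], [64.0, 96.0, 80.0]]
scene2 1729
left 302 [[-26.0, 105.0, 64.0], [-3.0, 116.0, 71.0], [21.0, 128.0, 79.0]]
FL 212 [[-95.0, 31.0, 65.0], [-85.0, 54.0, 71.0], [-74.0, 77.0, 77.0]]
FR 157 [[-94.0, -66.0, 63.0], [-84.0, -44.0, 70.0], [-74.0, -23.0, 77.0]]
top 939 [[-67.0, -93.0, 73.0], [-1.0, 10.0, 76.0], [63.0, 98.0, 78.0]]
```

{"fn": "apply_moves", "kwargs": {
  "plan": [
    [0, -0.1, 1.0, 0, 0],
    [0, -0.1, 2.0, 0, 0],
    [0, -0.1, 3.0, 0, 0],
    [0, -0.1, 3.5, 0, 0],
    [0, -0.1, 3.8, 0, 0],
    [0, -0.1, 4.1, 0, 0],
    [0, -0.1, 4.4, 0, 0],
    [0, -0.1, 4.6, 0, 0],
    [0, -0.1, 4.8, 0, 0],
    [0, -0.1, 4.9, 0, 0],
    [0, -0.1, 4.9, 0, 0]
  ]
}}

```text
clock: 5.47
eef_pos: [425.5, 124.3, 47.3]
eef_rot: [[-0.092, 0.996, -0.0], [0.996, 0.092, -0.0], [-0.0, -0.0, -1.0]]
wrist_force: [0.4, 1.0, -0.3]
grip_width: -0.0
grasp_force: 0.0
```

{"fn": "apply_moves", "kwargs": {
  "plan": [
    [0, 0.07, 0, 0, 0],
    [0, 0.13, 0, 0, 0],
    [0, 0.2, 0, 0, 0],
    [0, 0.2, 0, 0, 0]
  ]
}}

```text
clock: 5.8
eef_pos: [432.3, 124.9, 47.9]
eef_rot: [[-0.093, 0.996, 0.001], [0.996, 0.093, 0.0], [-0.0, 0.001, -1.0]]
wrist_force: [0.5, 1.3, -0.5]
grip_width: 0.0
grasp_force: 0.0
```

{"fn": "apply_moves", "kwargs": {
  "plan": [
    [0, 0.05, 0, 0, 0],
    [0, 0.07, 0, 0, 0],
    [0, 0.07, 0, 0, 0]
  ]
}}

```text
clock: 6.05
eef_pos: [433.3, 125.1, 47.5]
eef_rot: [[-0.093, 0.996, -0.001], [0.996, 0.093, -0.0], [0.0, -0.001, -1.0]]
wrist_force: [-2.5, -0.3, 0.5]
grip_width: 0.2
grasp_force: 1.2
```

{"fn": "apply_moves", "kwargs": {
  "plan": [
    [0, 0.04, 0, 0, 0],
    [0, 0.05, 0, 0, 0],
    [0, 0.05, 0, 0, 0]
  ]
}}

```text
clock: 6.3
eef_pos: [433.8, 125.1, 47.1]
eef_rot: [[-0.093, 0.996, -0.003], [0.996, 0.093, -0.0], [-0.0, -0.003, -1.0]]
wrist_force: [-4.5, -0.3, 0.2]
grip_width: 0.1
grasp_force: 2.4
```

{"fn": "apply_moves", "kwargs": {
  "plan": [
    [0, 0.04, 0, 0, 0],
    [0, 0.04, 0, 0, 0]
  ]
}}

```text
clock: 6.47
eef_pos: [434.7, 125.2, 47.0]
eef_rot: [[-0.093, 0.996, -0.003], [0.996, 0.093, -0.0], [-0.0, -0.003, -1.0]]
wrist_force: [-5.4, 0.0, -1.6]
grip_width: -0.0
grasp_force: 2.6
```

{"fn": "apply_moves", "kwargs": {
  "plan": [
    [0, 0.03, 0, 0, 0],
    [0, 0.03, 0, 0, 0]
  ]
}}

```text
clock: 6.63
eef_pos: [437.2, 125.4, 47.5]
eef_rot: [[-0.093, 0.996, -0.0], [0.996, 0.093, -0.0], [-0.0, -0.0, -1.0]]
wrist_force: [-0.4, 0.6, -0.9]
grip_width: -0.1
grasp_force: 0.0
```

{"fn": "apply_moves", "kwargs": {
  "plan": [
    [0, 0.03, 0, 0, 0],
    [0, 0.03, 0, 0, 0]
  ]
}}

```text
clock: 6.8
eef_pos: [438.2, 125.5, 47.6]
eef_rot: [[-0.093, 0.996, 0.0], [0.996, 0.093, 0.0], [0.0, 0.0, -1.0]]
wrist_force: [-2.4, 0.7, 0.1]
grip_width: -0.0
grasp_force: 1.0
```

{"fn": "apply_moves", "kwargs": {
  "plan": [
    [0, 0.03, 0, 0, 0],
    [0, 0.03, 0, 0, 0]
  ]
}}

```text
clock: 6.97
eef_pos: [438.3, 125.5, 47.5]
eef_rot: [[-0.093, 0.996, -0.001], [0.996, 0.093, -0.0], [-0.0, -0.001, -1.0]]
wrist_force: [-5.2, -1.5, 3.1]
grip_width: 0.2
grasp_force: 2.7
```

{"fn": "apply_moves", "kwargs": {
  "plan": [
    [0, 0.04, 0, 0, 0],
    [0, 0.04, 0, 0, 0]
  ]
}}

```text
clock: 7.13
eef_pos: [438.4, 125.5, 47.3]
eef_rot: [[-0.093, 0.996, -0.003], [0.996, 0.093, -0.0], [-0.0, -0.003, -1.0]]
wrist_force: [-9.8, -0.8, 3.8]
grip_width: -0.1
grasp_force: 4.9
```

{"fn": "apply_moves", "kwargs": {
  "plan": [
    [0, -0.5, 0, 0, 0],
    [0, -1.0, 0, 0, 0],
    [0, -0.9, -0.8, 0, 0],
    [0, -0.8, -1.6, 0, 0],
    [-0.8, -0.8, -1.6, 0, 0],
    [-1.8, -0.8, -1.6, 0, 0],
    [-2.8, -0.8, -1.6, 0, 0],
    [-3.3, -0.8, -1.6, 0, 0],
    [-3.3, -0.8, -1.6, 0, 0]
  ]
}}

```text
clock: 7.88
eef_pos: [426.6, 22.4, 96.0]
eef_rot: [[-0.09, 0.996, 0.002], [0.996, 0.09, -0.001], [-0.001, 0.002, -1.0]]
wrist_force: [0.1, 0.5, 0.3]
grip_width: -0.2
grasp_force: 0.0
```

{"fn": "apply_moves", "kwargs": {
  "plan": [
    [0.1, 0.25, 0.1, 0, 0],
    [0.1, 0.25, 0.4, 0, 0],
    [0.1, 0.25, 0.8, 0, 0],
    [0.1, 0.25, 1.2, 0, 0],
    [0.1, 0.25, 1.5, 0, 0],
    [0.1, 0.25, 1.6, 0, 0],
    [0.1, 0.25, 1.6, 0, 0]
  ]
}}

```text
clock: 8.47
eef_pos: [432.1, 29.3, 46.6]
eef_rot: [[-0.094, 0.996, -0.002], [0.996, 0.094, 0.0], [0.0, -0.002, -1.0]]
wrist_force: [-0.1, -0.8, -0.7]
grip_width: -0.2
grasp_force: 0.0
```

{"fn": "apply_moves", "kwargs": {
  "plan": [
    [0, 0.07, 0, 0, 0],
    [0, 0.13, 0, 0, 0],
    [0, 0.2, 0, 0, 0],
    [0, 0.2, 0, 0, 0]
  ]
}}

```text
clock: 8.8
eef_pos: [439.5, 29.1, 48.1]
eef_rot: [[-0.093, 0.996, 0.001], [0.996, 0.093, -0.0], [-0.0, 0.001, -1.0]]
wrist_force: [-0.1, -0.4, 0.6]
grip_width: 0.0
grasp_force: 0.0
```

{"fn": "apply_moves", "kwargs": {
  "plan": [
    [0, 0.05, 0, 0, 0],
    [0, 0.07, 0, 0, 0],
    [0, 0.07, 0, 0, 0]
  ]
}}

```text
clock: 9.05
eef_pos: [440.9, 29.3, 47.7]
eef_rot: [[-0.092, 0.996, 0.0], [0.996, 0.092, -0.0], [-0.0, 0.0, -1.0]]
wrist_force: [0.4, 0.2, 0.1]
grip_width: 0.2
grasp_force: 0.0
```

{"fn": "apply_moves", "kwargs": {
  "plan": [
    [0, 0.03, 0, 0, 0],
    [0, 0.05, 0, 0, 0],
    [0, 0.05, 0, 0, 0]
  ]
}}

```text
clock: 9.3
eef_pos: [442.2, 29.4, 47.6]
eef_rot: [[-0.092, 0.996, -0.0], [0.996, 0.092, -0.0], [0.0, -0.0, -1.0]]
wrist_force: [0.3, 0.0, -0.0]
grip_width: -0.1
grasp_force: 0.2
```

{"fn": "apply_moves", "kwargs": {
  "plan": [
    [0, 0.04, 0, 0, 0],
    [0, 0.06, 0, 0, 0],
    [0, 0.06, 0, 0, 0]
  ]
}}

```text
clock: 9.55
eef_pos: [443.1, 29.6, 47.2]
eef_rot: [[-0.092, 0.996, -0.002], [0.996, 0.092, -0.0], [0.0, -0.002, -1.0]]
wrist_force: [-4.7, -1.2, 0.6]
grip_width: -0.3
grasp_force: 2.2
```

{"fn": "apply_moves", "kwargs": {
  "plan": [
    [0, 0.04, 0, 0, 0],
    [0, 0.05, 0, 0, 0],
    [0, 0.05, 0, 0, 0]
  ]
}}

```text
clock: 9.8
eef_pos: [444.2, 29.8, 47.0]
eef_rot: [[-0.093, 0.996, -0.003], [0.996, 0.093, 0.0], [0.0, -0.003, -1.0]]
wrist_force: [-4.4, -0.2, -0.3]
grip_width: -0.1
grasp_force: 2.6
```

{"fn": "apply_moves", "kwargs": {
  "plan": [
    [0, 0.03, 0, 0, 0],
    [0, 0.04, 0, 0, 0],
    [0, 0.04, 0, 0, 0]
  ]
}}

```text
clock: 10.05
eef_pos: [447.5, 29.8, 47.8]
eef_rot: [[-0.092, 0.996, 0.001], [0.996, 0.092, 0.0], [-0.0, 0.001, -1.0]]
wrist_force: [-0.1, -0.4, 0.1]
grip_width: 0.1
grasp_force: 0.0
```

{"fn": "apply_moves", "kwargs": {
  "plan": [
    [0, 0.03, 0, 0, 0],
    [0, 0.03, 0, 0, 0]
  ]
}}

```text
clock: 10.22
eef_pos: [447.8, 29.9, 47.7]
eef_rot: [[-0.092, 0.996, 0.0], [0.996, 0.092, -0.0], [-0.0, 0.0, -1.0]]
wrist_force: [-1.9, 0.8, 1.0]
grip_width: 0.5
grasp_force: 0.6
```

{"fn": "apply_moves", "kwargs": {
  "plan": [
    [0, 0.07, 0, 0, 0],
    [0, 0.09, 0, 0, 0],
    [0, 0.09, 0, 0, 0]
  ]
}}

```text
clock: 10.47
eef_pos: [448.0, 30.1, 47.2]
eef_rot: [[-0.092, 0.996, -0.004], [0.996, 0.092, -0.001], [-0.0, -0.005, -1.0]]
wrist_force: [-10.9, -3.1, 5.6]
grip_width: 0.3
grasp_force: 5.8
```

{"fn": "apply_moves", "kwargs": {
  "plan": [
    [0, -0.5, 0, 0, 0],
    [0, -1.0, 0, 0, 0],
    [-0.3, -0.9, -0.8, 0, 0],
    [-1.0, -0.8, -1.6, 0, 0],
    [-2.0, -0.5, -1.6, 0, 0],
    [-2.7, 0.3, -1.6, 0, 0],
    [-2.7, 1.3, -1.6, 0, 0],
    [-2.7, 2.3, -1.6, 0, 0],
    [-2.7, 3.0, -1.6, 0, 0],
    [-2.7, 3.0, -1.6, 0, 0],
    [-2.7, 3.0, -1.6, 0, 0]
  ]
}}

```text
clock: 11.38
eef_pos: [548.1, -42.1, 95.1]
eef_rot: [[-0.093, 0.996, -0.0], [0.996, 0.093, 0.0], [0.0, -0.0, -1.0]]
wrist_force: [-0.5, 0.2, -0.2]
grip_width: 0.1
grasp_force: 0.0
```

{"fn": "apply_moves", "kwargs": {
  "plan": [
    [0, 0, 0.3, 0, 0],
    [0, 0, 0.7, 0, 0],
    [0, 0, 1.1, 0, 0],
    [0, 0, 1.4, 0, 0],
    [0, 0, 1.6, 0, 0],
    [0, 0, 1.6, 0, 0]
  ]
}}

```text
clock: 11.88
eef_pos: [546.2, -42.0, 46.4]
eef_rot: [[-0.092, 0.996, -0.002], [0.996, 0.092, 0.0], [0.001, -0.002, -1.0]]
wrist_force: [0.1, 0.1, -0.7]
grip_width: -0.2
grasp_force: 0.0
```

{"fn": "apply_moves", "kwargs": {
  "plan": [
    [0.07, 0, 0, 0, 0],
    [0.13, 0, 0, 0, 0],
    [0.17, 0, 0, 0, 0],
    [0.17, 0, 0, 0, 0]
  ]
}}

```text
clock: 12.22
eef_pos: [547.2, -37.2, 48.2]
eef_rot: [[-0.093, 0.996, 0.001], [0.996, 0.093, -0.001], [-0.001, 0.001, -1.0]]
wrist_force: [0.5, -2.8, 0.7]
grip_width: 0.1
grasp_force: 1.3
```

{"fn": "apply_moves", "kwargs": {
  "plan": [
    [0.05, 0, 0, 0, 0],
    [0.06, 0, 0, 0, 0],
    [0.06, 0, 0, 0, 0]
  ]
}}

```text
clock: 12.47
eef_pos: [547.0, -35.3, 47.8]
eef_rot: [[-0.092, 0.996, 0.001], [0.996, 0.092, -0.0], [-0.0, 0.001, -1.0]]
wrist_force: [2.1, -2.8, 0.1]
grip_width: -0.0
grasp_force: 1.3
```

{"fn": "apply_moves", "kwargs": {
  "plan": [
    [0.05, 0, 0, 0, 0],
    [0.05, 0, 0, 0, 0]
  ]
}}

```text
clock: 12.63
eef_pos: [546.4, -33.2, 47.5]
eef_rot: [[-0.093, 0.996, -0.0], [0.996, 0.093, 0.001], [0.001, -0.0, -1.0]]
wrist_force: [0.0, 0.2, -0.2]
grip_width: -0.0
grasp_force: 0.0
```

{"fn": "apply_moves", "kwargs": {
  "plan": [
    [0.03, 0, 0, 0, 0],
    [0.04, 0, 0, 0, 0],
    [0.04, 0, 0, 0, 0]
  ]
}}

```text
clock: 12.88
eef_pos: [546.4, -32.2, 47.6]
eef_rot: [[-0.093, 0.996, -0.0], [0.996, 0.093, 0.0], [0.0, -0.0, -1.0]]
wrist_force: [-0.1, 0.6, 0.2]
grip_width: 0.5
grasp_force: 0.0
```

{"fn": "apply_moves", "kwargs": {
  "plan": [
    [0.03, 0, 0, 0, 0],
    [0.04, 0, 0, 0, 0],
    [0.04, 0, 0, 0, 0]
  ]
}}

```text
clock: 13.13
eef_pos: [546.3, -31.3, 47.6]
eef_rot: [[-0.093, 0.996, -0.0], [0.996, 0.093, 0.0], [0.0, -0.0, -1.0]]
wrist_force: [0.3, -0.1, -0.6]
grip_width: 0.2
grasp_force: 0.0
```

{"fn": "apply_moves", "kwargs": {
  "plan": [
    [0.03, 0, 0, 0, 0],
    [0.04, 0, 0, 0, 0],
    [0.04, 0, 0, 0, 0]
  ]
}}

```text
clock: 13.38
eef_pos: [546.2, -30.1, 47.6]
eef_rot: [[-0.093, 0.996, -0.0], [0.996, 0.093, 0.0], [0.0, -0.0, -1.0]]
wrist_force: [-0.1, -0.8, -0.9]
grip_width: -0.1
grasp_force: 0.0
```

{"fn": "apply_moves", "kwargs": {
  "plan": [
    [0.03, 0, 0, 0, 0],
    [0.05, 0, 0, 0, 0],
    [0.05, 0, 0, 0, 0]
  ]
}}

```text
clock: 13.63
eef_pos: [546.2, -29.7, 47.6]
eef_rot: [[-0.092, 0.996, 0.0], [0.996, 0.092, -0.002], [-0.002, -0.0, -1.0]]
wrist_force: [0.3, -6.4, -0.9]
grip_width: 0.3
grasp_force: 3.2
```

{"fn": "apply_moves", "kwargs": {
  "plan": [
    [0.03, 0, 0, 0, 0],
    [0.05, 0, 0, 0, 0],
    [0.05, 0, 0, 0, 0]
  ]
}}

```text
clock: 13.88
eef_pos: [546.2, -29.7, 47.7]
eef_rot: [[-0.091, 0.996, 0.0], [0.996, 0.091, -0.005], [-0.005, -0.0, -1.0]]
wrist_force: [-0.5, -13.9, -2.3]
grip_width: 0.3
grasp_force: 6.9
```

{"fn": "apply_moves", "kwargs": {
  "plan": [
    [0.03, 0, 0, 0, 0],
    [0.05, 0, 0, 0, 0],
    [0.05, 0, 0, 0, 0]
  ]
}}

```text
clock: 14.13
eef_pos: [546.5, -28.5, 47.7]
eef_rot: [[-0.09, 0.996, 0.001], [0.996, 0.09, -0.006], [-0.006, 0.0, -1.0]]
wrist_force: [1.7, -14.9, -2.5]
grip_width: -0.1
grasp_force: 7.6
```

The right clip is at its hard stop, and the box crept only about 1 mm. I'll back off and go over to the left clip.

{"fn": "apply_moves", "kwargs": {
  "plan": [
    [-0.5, 0, 0, 0, 0],
    [-1.0, 0, 0, 0, 0],
    [-1.0, 0, -1.0, 0, 0],
    [-0.8, 0, -2.0, 0, 0],
    [0.2, 0, -2.2, 0, 0],
    [1.4, 0, -2.2, 0, 0],
    [2.6, 0, -2.2, 0, 0],
    [3.8, 0, -2.2, 0, 0],
    [5.0, 0, -2.2, 0, 0],
    [6.2, 0, -2.2, 0, 0],
    [7.4, 0, -2.2, 0, 0],
    [8.0, 0, -2.2, 0, 0]
  ]
}}

```text
clock: 15.13
eef_pos: [522.8, 216.7, 113.7]
eef_rot: [[-0.095, 0.996, 0.0], [0.996, 0.095, 0.001], [0.001, 0.0, -1.0]]
wrist_force: [0.1, -0.6, 0.0]
grip_width: -0.4
grasp_force: 0.0
```

{"fn": "apply_moves", "kwargs": {
  "plan": [
    [0, 0, 0, 0, 0],
    [0, 0, 0, 0, 0]
  ]
}}

```text
clock: 15.3
eef_pos: [523.3, 214.2, 113.5]
eef_rot: [[-0.095, 0.995, -0.0], [0.995, 0.095, -0.0], [-0.0, -0.0, -1.0]]
wrist_force: [0.2, 0.1, 0.1]
grip_width: -0.0
grasp_force: 0.0
```

{"fn": "apply_moves", "kwargs": {
  "plan": [
    [0, 0, 0.7, 0, 0],
    [0, 0, 1.0, 0, 0],
    [0, 0, 1.4, 0, 0],
    [0, 0, 1.7, 0, 0],
    [0, 0, 2.0, 0, 0],
    [0, 0, 2.2, 0, 0],
    [0, 0, 2.2, 0, 0]
  ]
}}

```text
clock: 15.88
eef_pos: [523.1, 212.7, 46.3]
eef_rot: [[-0.092, 0.996, -0.002], [0.996, 0.092, -0.0], [-0.0, -0.002, -1.0]]
wrist_force: [0.0, 0.1, -0.1]
grip_width: 0.4
grasp_force: 0.0
```

{"fn": "apply_moves", "kwargs": {
  "plan": [
    [-0.05, 0, 0, 0, 0],
    [-0.1, 0, 0, 0, 0],
    [-0.15, 0, 0, 0, 0],
    [-0.15, 0, 0, 0, 0]
  ]
}}

```text
clock: 16.22
eef_pos: [524.3, 209.1, 48.1]
eef_rot: [[-0.093, 0.996, 0.001], [0.996, 0.093, 0.001], [0.001, 0.001, -1.0]]
wrist_force: [-0.5, 3.8, -0.2]
grip_width: -0.2
grasp_force: 1.8
```

{"fn": "apply_moves", "kwargs": {
  "plan": [
    [-0.04, 0, 0, 0, 0],
    [-0.05, 0, 0, 0, 0],
    [-0.05, 0, 0, 0, 0]
  ]
}}

```text
clock: 16.47
eef_pos: [524.3, 206.8, 47.8]
eef_rot: [[-0.092, 0.996, 0.0], [0.996, 0.092, -0.001], [-0.001, 0.0, -1.0]]
wrist_force: [0.2, 0.6, -0.8]
grip_width: 0.2
grasp_force: 0.0
```

{"fn": "apply_moves", "kwargs": {
  "plan": [
    [-0.04, 0, 0, 0, 0],
    [-0.07, 0, 0, 0, 0],
    [-0.07, 0, 0, 0, 0]
  ]
}}

```text
clock: 16.72
eef_pos: [524.4, 204.8, 47.6]
eef_rot: [[-0.092, 0.996, -0.0], [0.996, 0.092, -0.0], [-0.0, -0.0, -1.0]]
wrist_force: [-0.6, 0.2, -0.1]
grip_width: 0.2
grasp_force: 0.0
```

{"fn": "apply_moves", "kwargs": {
  "plan": [
    [-0.03, 0, 0, 0, 0],
    [-0.05, 0, 0, 0, 0],
    [-0.05, 0, 0, 0, 0]
  ]
}}

```text
clock: 16.97
eef_pos: [524.6, 203.5, 47.6]
eef_rot: [[-0.092, 0.996, -0.0], [0.996, 0.092, -0.0], [-0.0, -0.0, -1.0]]
wrist_force: [-0.4, -0.0, -0.0]
grip_width: -0.1
grasp_force: 0.0
```

{"fn": "apply_moves", "kwargs": {
  "plan": [
    [-0.03, 0, 0, 0, 0],
    [-0.05, 0, 0, 0, 0],
    [-0.05, 0, 0, 0, 0]
  ]
}}

```text
clock: 17.22
eef_pos: [524.6, 202.6, 47.6]
eef_rot: [[-0.093, 0.996, -0.0], [0.996, 0.093, 0.001], [0.001, 0.0, -1.0]]
wrist_force: [0.3, 4.7, -0.7]
grip_width: -0.0
grasp_force: 1.9
```

{"fn": "apply_moves", "kwargs": {
  "plan": [
    [-0.03, 0, 0, 0, 0],
    [-0.03, 0, 0, 0, 0]
  ]
}}

```text
clock: 17.38
eef_pos: [524.6, 202.5, 47.6]
eef_rot: [[-0.093, 0.996, -0.0], [0.996, 0.093, 0.003], [0.003, 0.0, -1.0]]
wrist_force: [-0.5, 9.4, -0.7]
grip_width: 0.0
grasp_force: 4.4
```

{"fn": "apply_moves", "kwargs": {
  "plan": [
    [0.5, 0, 0, 0, 0],
    [1.0, 0, 0, 0, 0],
    [1.0, 0, -1.2, 0, 0],
    [1.0, -0.5, -2.4, 0, 0],
    [1.0, -1.5, -3.6, 0, 0],
    [1.0, -2.7, -4.5, 0, 0],
    [1.0, -3.9, -5.0, 0, 0],
    [1.0, -5.0, -5.0, 0, 0],
    [1.0, -5.0, -5.0, 0, 0]
  ]
}}

```text
clock: 18.13
eef_pos: [367.3, 216.5, 199.3]
eef_rot: [[-0.094, 0.996, 0.001], [0.996, 0.094, -0.0], [-0.0, 0.001, -1.0]]
wrist_force: [1.3, 0.5, 0.1]
grip_width: -0.2
grasp_force: 0.0
```

```bash
python3 - <<'E'
from h import *
I=[]
for n in('scene','top'):
    p,d,c=cap(n); np.savez(n+'3',p=p,d=d,**c);I.append(p)
o=np.zeros((600,800,3),np.uint8)
o[:,:400]=cv2.resize(I[0][190:295,180:290],(400,382),interpolation=2)[:382].copy() if 0 else cv2.resize(I[0][160:310,190:290],(400,600),interpolation=2)
o[:300,400:]=cv2.resize(I[1][145:250,130:270],(400,300),interpolation=2)
o[300:,400:]=cv2.resize(I[0],(400,300))
cv2.imwrite('pics/c5.png',o)
E
```

```text
(no output)
```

View pics/c5.png

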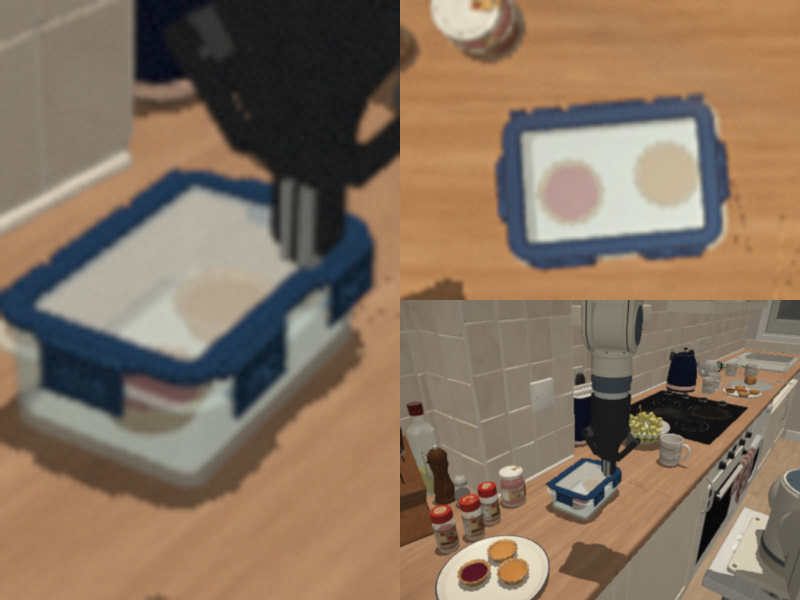

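The pictures show the lid down with all four clips flush: in the top view the side tabs at (503,185) and (722,180) stick out equally. The jars and the mug are upright, and the gripper is clear.

```bash
python3 -c "
from rig import ctrl
print(ctrl.sign_off())"
```

```text
the job is handed in; nothing more can be done
None
```

The lid is tipped shut and all four clips are pressed to their hard stops, the box crept only about 1 mm, the mug and jars are upright, and the job is handed in at about 18 s; the hand-in returned no verdict.

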